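# Clamp a sample box on the laboratory shaker

## Task

Get the lidded sample box ready for shaking: set it flat on the shaker's platform, upright and pushed snugly into the corner of the two steel fence strips, its long side along the long strip and one end against the strip by the clamp. Then, with the box sitting there, push the toggle clamp's handle all the way down until it goes over centre and stays, so that the pad holds the lid down. Leave the tube rack, the capped jar and the timer where they are.

Things in the scene. Friction and masses are not known exactly. Their poses are not given: they have to be found in the camera images.
- box: Closed sample box, white base, grey lid, one rigid piece: 64 wide (its x) x 130 long (y) x 45 mm high; the lid is the top 15 mm, the base is 1 mm smaller on each side. About 0.35 kg (varies). Origin at the centre of its underside, z up. Either end may face the clamp. It starts upright on the bench, in one of two places; the tube rack is in the other.
- shaker: Low white shaker, fixed, not running; aluminium platform 220 (x) x 300 (y) mm, its top 80 mm above the bench. Origin under its centre at bench level, z up; at yaw 0 x points away from the robot, y to the left (it stands turned by up to 20 degrees). The box's place is on the +y half, the clamp on the -y half; the clamp works in the plane x = 0.
- corner (a point): Inner corner of the two steel fence strips (10 mm high and thick), at platform level, axes as the shaker's. The long strip's face runs 140 mm along +y at x = 0, the end strip's face 90 mm along -x at y = 0; the box belongs at negative x, positive y. Fully in the corner and square, the box's origin is at x = -32, y = +65, z = 0 mm in this frame.
- clamp_handle (a joint): Toggle clamp handle's hinge: 0 = up (open, grip rising 52 degrees from level towards the shaker's -y), 0.87 rad = down on its stop (grip 2 degrees above level). Starts at 0 to 0.05. The clamp's arm comes down with it. The pad meets the lid at about 0.63; the push peaks at 0.7 (0.5 N m, 5 to 9 N at the grip); past dead centre at 0.78 it snaps to the stop and stays, before that it may spring back.
- handle_pivot (a point): Point on the axis of the handle's hinge: 70 mm above the platform (150 mm above the bench), at x = 0, y = -90 mm in the shaker's frame. The cheeks at the hinge rise to 82 mm above the platform.
- handle_grip (a point): Point on the centre line of the handle's black round grip, 100 mm from the hinge axis. The grip is 22 mm in diameter and runs from 50 to 128 mm from the hinge axis. Axes: -y points along the handle, from the hinge to its end.
- clamp_pad: Round black rubber pad, 26 mm in diameter, 14 mm thick, sprung (4 N per mm), on the end of the clamp's 90 mm steel arm; origin at the centre of its pressing face. Open, the arm stands nearly upright, its end 140 mm above the platform, the pad facing +y and just clear of the box's place; clamped, the pad presses on the lid from above at x = 0, y = +37 mm in the shaker's frame.
- rack: White tube rack with red-capped tubes, 64 (x) x 150 (y) x 54 mm, tubes up to 85 mm high; bystander. Origin at the centre of its underside.
- bottle: Jar with a blue cap, 64 mm in diameter, 110 mm high; bystander. Origin at the centre of its underside.
- timer: Flat round white timer, 64 mm in diameter, 20 mm high; bystander. Origin at the centre of its underside.
There are look-alikes about, which are no part of the job. Leave any green look-alike of the box alone.

How it is judged:
On the way, in this order (a step that is already met when the one before it is completed fails the run):
1. the box lies flat on the platform, snug in the corner of the fence, with the clamp still open (x of box in the frame of corner between -0.038 and -0.025 m and y of box in the frame of corner between 0.055 and 0.071 m and z of box in the frame of corner between -0.004 and 0.004 m and angle between box's own z axis and vertical below 0.04 rad and angle between the y axis of box and the y axis of shaker, either way round below 0.06 rad and value of joint clamp_handle below 0.4 rad), for 0.2 s.
2. the handle is down over centre and the pad presses on the box (value of joint clamp_handle above 0.83 rad and contact force between clamp_pad and box above 3 N), for 0.2 s.
At the end, for the whole second after the job is handed in: Box upright and flat on the platform (within 4 mm, 0.04 rad), at most 6 mm short of fully seated against each strip, parallel to them within 0.06 rad; handle at 0.83 rad or more; pad pressing on the box with over 3 N; box and handle at rest (all of step 2 and x of box in the frame of corner between -0.038 and -0.025 m and y of box in the frame of corner between 0.055 and 0.071 m and z of box in the frame of corner between -0.004 and 0.004 m and angle between box's own z axis and vertical below 0.04 rad and angle between the y axis of box and the y axis of shaker, either way round below 0.06 rad and linear speed of box below 0.01 m/s and velocity of joint clamp_handle below 0.05 rad/s); the robot touches nothing.
It fails at once if the tube rack is shoved more than 40 mm or knocked over (distance of rack from where it was at the start of the episode above 0.04 m or angle between rack's own z axis and vertical above 0.5 rad).
It fails at once if the capped jar is shoved more than 40 mm or knocked over (distance of bottle from where it was at the start of the episode above 0.04 m or angle between bottle's own z axis and vertical above 0.5 rad).
It fails at once if the timer is shoved more than 40 mm or knocked over (distance of timer from where it was at the start of the episode above 0.04 m or angle between timer's own z axis and vertical above 0.5 rad).
It also fails if it takes over 45 s, if anything falls off the work surface, if the arm or the gripper's body presses on something with over 40 N, if the wrist force passes 120 N, or if a joint passes its speed limit or range.

## Robot

A 6-joint arm with a two-finger parallel gripper is mounted at the origin on the work surface. World frame = base frame: x ahead of the robot, y to its left, z up, the work surface at z = 0. Lengths are in m, angles in rad, forces in N, time in s.
With the tool pointing down it reaches from about 0.275 to 0.725 m from the base axis. Payload 15.9 kg.
Tool frame: the origin (TCP) lies at the very end of the fingers, on their centre line; the grasp point (between the pads) lies 19 mm behind it; z points along the fingers, y is the line along which they close (so a half turn about z gives the same grasp; the last joint's range is limited). The gripper opens to 85 mm and grips with 20 to 120 N. Pads are 22 mm wide; open, the fingers measure 114 mm over their backs; the gripper's body (76 mm by 85 mm) begins 54 mm behind the grasp point. The pads swing forward as they close: fully open they stand 13 mm farther back than shut.
Start: joints at [-1.251, 0.213, -0.034, 1.323, 0, 1.571], TCP at [0.157, -0.475, 0.231] pointing down, gripper open.
Joint ranges: [-2.98, 2.98], [-0.74, 1.72], [-1.14, 1.35], [-2.1, 2.04], [-1.57, 1.44], [-3.14, 3.14]. Speed limits (rad/s): [1.89, 1.89, 2.39, 2.57, 3.14, 3.14].

## Interface

Orientations are given as a 3x3 rotation matrix whose columns are the frame's x, y, z axes.
In Python, from station import robot gives the robot as it stands.
- The arm moves only by the shell command python3 -m crank 'ROWS'. ROWS is a JSON object of lists of equal length, an entry for each row: "xyz": the shift along the tool's x, y, z normalised to -1 to 1, where 1 is 2.5 cm, a list of three; "rot": the turn, a rotation vector about the tool's x, y, z normalised to -1 to 1, where 1 is 6 degrees, a list of three; "grip": the opening, from -1 (shut) to 1 (fully open), so that 0 is half open. In form: {"xyz": [[dx, dy, dz], ...], "rot": [[ax, ay, az], ...], "grip": [grip, ...]}. A call has 1 to 12 rows; each row shifts and turns the commanded pose from where the row before left it, along the tool's axes as they then stand; what a row does not reach is not made up. A row lasts 1/12 s, in which the tool goes at most 41.7 mm and 7.16 degrees, less where a joint would pass 70% of its speed; a pose out of reach is approached as far as the arm can. A call with a number of a shift or a turn outside -1 to 1 is refused whole. A call with a gripper value outside its range is refused whole. The fingers move at their own pace and stop on an object; the grip force is fixed at half the most. Time passes only in rows, so rows that do not move let the fingers close. It gives the time, the measured TCP pose, the force, the opening and the grip force at its end, in the units of the state.
- robot.observe(): the state, without advancing time (a new reading comes with each control period).
- robot.snapshot(name): name is "side" or "top" or "wrist"; returns (picture, depth): 420x560x3 uint8, blue, green, red; 420x560 float32, m along the optical axis (not along the pixel's ray), 0 where there is no reading.
- robot.camera_model(name): a dict with "K" (3x3 intrinsics, pixels), "world_from_camera" (4x4, takes a point from camera to world coordinates). Camera axes: x right, y up, looking along -z (the intrinsics and any distortion apply to the point x, -y, -z); pixel columns grow to the right and rows downward; lengths in m; the calibration is good to about 2 mm. A picture is of the moment at which its call begins: read the wrist's pose just before it. camera_model takes no time and is no camera call; for the wrist camera it gives the pose at the moment of the call.
- robot.finish_job(): hands the job in; it is judged then, once.
The state is a dict: "time": time; "joints": joint angles; "dq": joint speeds; "joint_efforts": joint torques, N m; "position": TCP position; "orientation": TCP orientation; "force": force on the tool from outside, world axes, zero at the start; "wrist_torque": the same for the moment, N m; "gripper_width": finger opening in m; "grasp_force": force on a finger pad.
Only numpy, scipy, OpenCV 4.12 (cv2) and the standard library are available. Lean on these libraries where they do the work, as an engineer would, in place of code of your own. Each camera call takes 0.05 s, during which the arm holds its last target. There are 200 camera calls.

## Working session

There is one attempt and no reset: what is moved stays moved. The work goes in short steps, Python scripts to look and compute and a shell command to move; the robot and the scene stay as the last step left them, time stands still between calls to the robot, and variables do not carry over. Pictures are saved under pics/ and viewed, at most 10 in all, crops included, and the job is handed in when it is done.

```bash
ls; mkdir -p pics; cat > h.py <<'E'
import numpy as np, cv2
from station import robot
def snap(n,f):
    m=robot.camera_model(n); im,d=robot.snapshot(n); cv2.imwrite(f'pics/{f}.png',im); np.savez(f'pics/{f}.npz',d=d,K=m['K'],T=m['world_from_camera']); return im,d
def P(f,u,v,z=None,r=1):
    q=np.load(f'pics/{f}.npz'); K,T=q['K'],np.array(q['T']); k=np.linalg.inv(K)@[u,v,1]; ray=np.array([k[0],-k[1],-1])
    if z is None:
        w=q['d'][v-r:v+r+1,u-r:u+r+1]; s=np.median(w[w>0])
    else: s=(z-T[2,3])/(T[:3,:3]@ray)[2]
    return T[:3,:3]@(ray*s)+T[:3,3]
E
python3 - <<'E'
from h import *
a,_=snap('top','top0'); b,_=snap('side','side0')
print(robot.observe()); print(a.shape, robot.camera_model('top'))
E
```

```text
pics
{'time': 0.1, 'joints': array([-1.25099462e+00,  2.13296751e-01, -3.49835755e-02,  1.32348747e+00,
        2.42695047e-05,  1.57079299e+00]), 'dq': array([ 0.00047284, -0.00039198,  0.00313387, -0.00010845, -0.00060475,
       -0.00012417]), 'joint_efforts': array([ 7.30071515e-04, -6.87244034e+01,  4.87805951e+01,  1.21743022e-02,
        5.44393697e-05,  1.66994244e-05]), 'position': array([ 0.15710267, -0.47436336,  0.23087581]), 'orientation': array([[ 9.49296736e-01,  3.14381340e-01, -2.82371266e-04],
       [ 3.14381466e-01, -9.49296281e-01,  9.29847568e-04],
       [ 2.42727319e-05, -9.71473554e-04, -9.99999528e-01]]), 'force': array([-0.32711488, -0.33723597,  0.7522622 ]), 'wrist_torque': array([-0.0006471 , -0.01777434, -0.00265907]), 'grasp_force': 0.0, 'gripper_width': 0.085691379117974}
(420, 560, 3) {'K': array([[459.85587389,   0.        , 279.1095808 ],
       [  0.        , 459.85587389, 213.91625648],
       [  0.        ,   0.        ,   1.        ]]), 'world_from_camera': array([[-0.01244174,  0.99658567, -0.0816223 ,  0.44515381],
       [-0.99986361, -0.01151286,  0.01184098,  0.09263858],
       [ 0.01086085,  0.08175849,  0.99659299,  1.18264768],
       [ 0.        ,  0.        ,  0.        ,  1.        ]])}
```

View pics/top0.png

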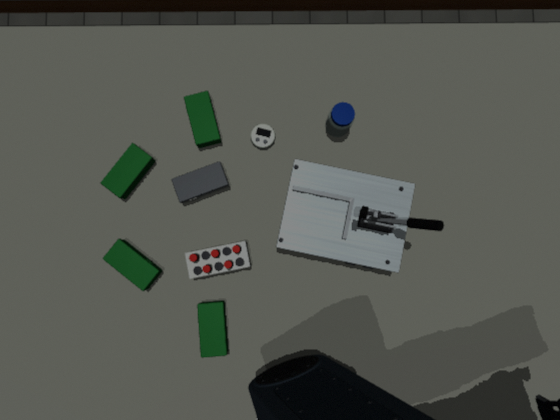

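View pics/side0.png

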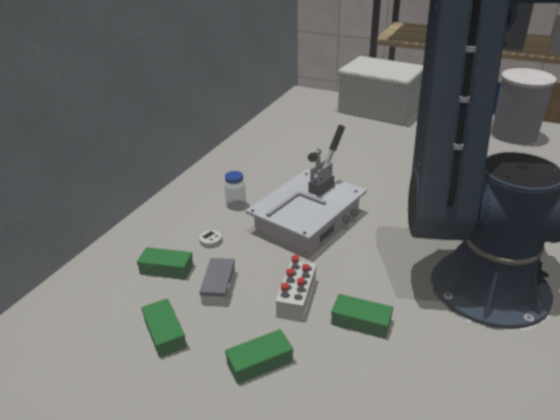

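The only grey-lidded box is at top (200,183). The green look-alikes are at (203,119), (128,171), (132,265) and (212,329), and the rack is at (218,260). The box I want is the grey one; I'll confirm it and the fence corner, near (352,200), in an enlarged crop.

```bash
python3 - <<'E'
from h import *
a=cv2.imread('pics/top0.png')
c1=cv2.resize(a[150:220,160:240],None,fx=5,fy=5,interpolation=cv2.INTER_CUBIC)
c2=cv2.resize(a[155:275,275:415],None,fx=2.85,fy=2.85,interpolation=cv2.INTER_CUBIC)
o=np.zeros((350,800,3),np.uint8); o[:,:400]=c1; o[:342,400:799]=c2[:342,:399]
o=np.clip(o.astype(float)*1.5,0,255).astype(np.uint8); cv2.imwrite('pics/crop.png',o)
# box lid mask by height
q=np.load('pics/top0.npz');d=q['d'];K,T=q['K'],q['T']
v,u=np.mgrid[:420,:560]; X=np.stack([(u-K[0,2])/K[0,0]*d,-(v-K[1,2])/K[1,1]*d,-d],-1)@T[:3,:3].T+T[:3,3]
m=(X[...,2]>.035)&(X[...,2]<.055)&(d>0); 
w=np.zeros_like(m); w[155:210,165:235]=1
p=X[m&w]; print('lid',len(p),p.mean(0),cv2.minAreaRect((p[:,:2]*1000).astype(np.float32)))
w[:]=0; w[155:275,270:420]=1; m=(X[...,2]>.07)&(X[...,2]<.086)&(d>0)&w
p=X[m]; print('plat',len(p),np.median(p,0),cv2.minAreaRect((p[:,:2]*1000).astype(np.float32)))
E
```

```text
lid 1348 [0.62220838 0.2754977  0.04521416] ((622.7299194335938, 275.92901611328125), (65.83113098144531, 130.36630249023438), 20.502660751342773)
plat 9948 [ 0.53387877 -0.07123251  0.08063672] ((532.5055541992188, -82.76800537109375), (301.38226318359375, 220.56643676757812), 77.52301025390625)
```

View pics/crop.png

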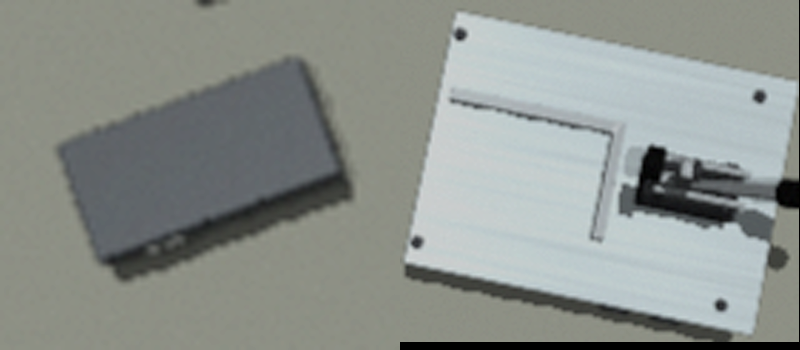

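The crop confirms it: the box is grey-lidded over a white base, with its lid centre at about top (200,183) and a yaw near 20.5°. The shaker's yaw is near -12.5°, and the fence corner is at about (349,200). I'll move towards the box.

```bash
python3 -m crank '{"xyz":[[1,-0.84,-0.5],[1,-0.84,-0.5],[1,-0.84,-0.5],[1,-0.84,-0.5],[1,-0.84,-0.5],[1,-0.84,-0.5],[1,-0.84,0],[1,-0.84,0],[1,-0.84,0],[1,-0.84,0],[1,-0.84,0],[1,-0.84,0]],"rot":[[0,0,0],[0,0,0],[0,0,0],[0,0,0],[0,0,0],[0,0,0],[0,0,0],[0,0,0],[0,0,0],[0,0,0],[0,0,0],[0,0,0]],"grip":[1,1,1,1,1,1,1,1,1,1,1,1]}'
python3 -m crank '{"xyz":[[1,-0.84,0],[1,-0.84,0],[1,-0.84,0],[1,-0.84,0],[1,-0.84,0],[1,-0.84,0],[1,-0.84,0],[1,-0.84,0],[1,-0.84,0],[1,-0.84,0],[1,-0.84,0],[1,-0.84,0]],"rot":[[0,0,0],[0,0,0],[0,0,0],[0,0,0],[0,0,0],[0,0,0],[0,0,0],[0,0,0],[0,0,0],[0,0,0],[0,0,0],[0,0,0]],"grip":[1,1,1,1,1,1,1,1,1,1,1,1]}'
python3 - <<'E'
from h import *
q=np.load('pics/top0.npz');d=q['d'];K,T=q['K'],q['T']
v,u=np.mgrid[:420,:560]; X=np.stack([(u-K[0,2])/K[0,0]*d,-(v-K[1,2])/K[1,1]*d,-d],-1)@T[:3,:3].T+T[:3,3]
w=(v>155)&(v<275)&(u>270)&(u<420)&(d>0)
y=np.radians(-12.48);R=np.array([[np.cos(y),-np.sin(y)],[np.sin(y),np.cos(y)]]);o=np.array([.5325,-.0828])
L=(X[...,:2]-o)@R
m=w&(X[...,2]>.086)&(X[...,2]<.096)
p=L[m]*1000;print(len(p))
l=p[(p[:,1]>30)&(p[:,1]<130)];e=p[(p[:,0]<-10)&(p[:,1]<25)]
for n,s in(('long x',l[:,0]),('long y',p[p[:,0]>30][:,1]),('end y',e[:,1]),('end x',e[:,0])):print(n,np.percentile(s,[0,5,25,50,75,95,100]).round(1))
print('slope long',np.polyfit(l[:,1],l[:,0],1),'end',np.polyfit(e[:,0],e[:,1],1))
m=w&(X[...,2]>.12);p=np.c_[L[m]*1000,X[m][:,2]*1000]
for y0 in range(-220,60,20):
  s=p[(p[:,1]>=y0)&(p[:,1]<y0+20)]
  if len(s):print(y0,len(s),s.mean(0).round(),s[:,2].max().round())
print(u[m].max())
print('corner pix',P('top0',349,201,.09),robot.observe()['position'])
E
```

```text
time: 1.1
position: [0.3631, -0.1395, 0.3063]
orientation: [[0.949, 0.314, -0.0], [0.314, -0.949, 0.0], [-0.0, -0.0, -1.0]]
force: [0.4, -0.5, -0.6]
gripper_width: 0.0855
grasp_force: 0.0
time: 2.1
position: [0.5693, 0.1923, 0.3059]
orientation: [[0.948, 0.319, -0.001], [0.319, -0.948, 0.001], [-0.001, -0.002, -1.0]]
force: [0.3, -0.7, 0.0]
gripper_width: 0.0856
grasp_force: 0.0
524
long x [-108.9   24.6   34.3   37.3   40.3   42.8  106.2]
long y [-130.4   -7.1   24.3   63.   103.   133.8  147.6]
end y [-139.8 -105.5   -9.3   -5.6   -2.2    0.7   23.9]
end x [-103.2  -89.1  -47.7  -33.1  -22.2  -13.2  -10.3]
slope long [-0.08614032 40.67111936] end [0.62825769 3.08781092]
-140 95 [  -2. -127.  210.] 221.0
-120 88 [  -1. -110.  184.] 207.0
-100 147 [ -1. -89. 158.] 176.0
-80 111 [ -2. -71. 148.] 166.0
-60 121 [ -6. -47. 175.] 226.0
-40 103 [ -4. -32. 187.] 225.0
-20 60 [ -2. -15. 219.] 226.0
419
corner pix [ 0.56372921 -0.08802293  0.09      ] [0.56927081 0.19227499 0.30588618]
```

```bash
python3 -m crank '{"xyz":[[1,-0.95,0],[1,-0.95,0],[1,-0.95,0],[0,0,0],[0,0,0],[0,0,0],[0,0,0.3],[0,0,0.3],[0,0,0.3],[0,0,0.3],[0,0,0.3],[0,0,0.3]],"rot":[[0,0,0],[0,0,0],[0,0,0],[0,0,-1],[0,0,-1],[0,0,-1],[0,0,-1],[0,0,-1],[0,0,-1],[0,0,-1],[0,0,-1],[0,0,-1]],"grip":[1,1,1,1,1,1,1,1,1,1,1,1]}'
python3 -m crank '{"xyz":[[0,0,0.5],[0,0,0.5],[0,0,0.5],[0,0,0.5],[0,0,0.5],[0,0,0.5],[0,0,0],[0,0,0]],"rot":[[0,0,-1],[0,0,-1],[0,0,-1],[0,0,-1],[0,0,-1],[0,0,-1],[0,0,-0.3],[0,0,0]],"grip":[1,1,1,1,1,1,1,1]}'
python3 - <<'E'
from h import *
s=robot.observe();R=s['orientation'];T=robot.camera_model('wrist')['world_from_camera']
print(s['position'],R.round(4),'cam in tool',R.T@(T[:3,3]-s['position']),R.T@-T[:3,2])
im,d=snap('wrist','w1')
q=np.load('pics/w1.npz');K=q['K']
v,u=np.mgrid[:420,:560]; X=np.stack([(u-K[0,2])/K[0,0]*d,-(v-K[1,2])/K[1,1]*d,-d],-1)@T[:3,:3].T+T[:3,3]
m=(d>0)&(X[...,2]>.035)&(X[...,2]<.055)&(np.hypot(X[...,0]-.6225,X[...,1]-.2757)<.085)
p=X[m];r=cv2.minAreaRect((p[:,:2]*1000).astype(np.float32));print(len(p),r,p[:,2].mean())
for c in [(.6227,.2759)]: print('box centre in tool',R.T@(np.array([r[0][0]/1000,r[0][1]/1000,0.02])-s['position']))
E
```

```text
time: 3.1
position: [0.624, 0.2548, 0.2613]
orientation: [[0.246, 0.969, -0.01], [0.969, -0.245, 0.023], [0.02, -0.016, -1.0]]
force: [0.5, 0.9, -1.1]
gripper_width: 0.0854
grasp_force: 0.0
time: 3.77
position: [0.6229, 0.2564, 0.1859]
orientation: [[-0.397, 0.918, -0.012], [0.918, 0.397, 0.023], [0.025, -0.002, -1.0]]
force: [0.1, -0.7, -0.1]
gripper_width: 0.0851
grasp_force: 0.0
[0.62286164 0.25638016 0.18593418] [[-0.3968  0.9178 -0.0115]
 [ 0.9176  0.3969  0.0227]
 [ 0.0254 -0.0016 -0.9997]] cam in tool [ 0.07931009  0.00042548 -0.14165253] [-3.10456370e-01  7.89022641e-04  9.50587303e-01]
9893 ((619.7643432617188, 276.44256591796875), (65.36380767822266, 129.6910400390625), 19.85306167602539) 0.043836405350762414
box centre in tool [0.0154174  0.00538341 0.16637178]
```

View pics/w1.png

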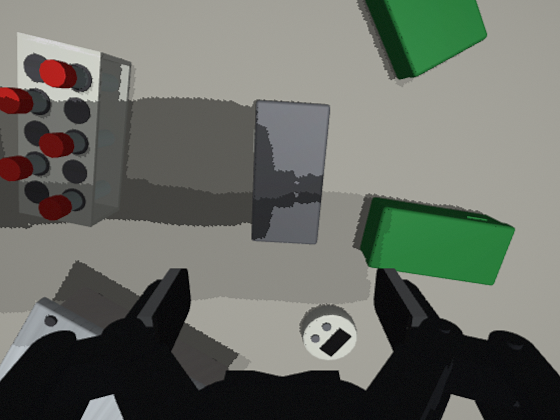

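The wrist view shows the grey lid centred at about (290,172), with a green box clear to its right (gap about 40 px) and the timer at (328,330). The tool is slightly tilted, so I'll level it and then descend.

```bash
python3 -m crank '{"xyz":[[0,0,0],[0.6,0.07,0],[0.6,0.07,0.4],[0,0,1],[0,0,1],[0,0,1],[0,0,1],[0,0,1],[0,0,0],[0,0,0]],"rot":[[0,-0.24,0.53],[0,0,0],[0,0,0],[0,0,0],[0,0,0],[0,0,0],[0,0,0],[0,0,0],[0,0,0],[0,0,0]],"grip":[1,1,1,1,1,1,1,1,1,1]}'
```

```text
time: 4.65
position: [0.6151, 0.2867, 0.0511]
orientation: [[-0.345, 0.939, -0.003], [0.939, 0.345, -0.0], [0.001, -0.003, -1.0]]
force: [0.1, 0.4, 1.0]
gripper_width: 0.0856
grasp_force: 0.0
```

Right on target. I'll go down the last 35 mm and grip.

```bash
python3 -m crank '{"xyz":[[0,0,0.7],[0,0,0.7],[0,0,0],[0,0,0],[0,0,0],[0,0,0],[0,0,0],[0,0,0],[0,0,0],[0,0,0]],"rot":[[0,0,0],[0,0,0],[0,0,0],[0,0,0],[0,0,0],[0,0,0],[0,0,0],[0,0,0],[0,0,0],[0,0,0]],"grip":[1,1,1,-1,-1,-1,-1,-1,-1,-1]}'
```

```text
time: 5.48
position: [0.6175, 0.2867, 0.0196]
orientation: [[-0.344, 0.939, 0.002], [0.939, 0.344, 0.002], [0.001, 0.003, -1.0]]
force: [-0.7, 0.6, 8.0]
gripper_width: 0.0621
grasp_force: 67.1
```

```bash
python3 -m crank '{"xyz":[[0,0,-0.6],[0,0,-1],[0,0,-1],[-0.88,-0.67,-1],[-0.88,-0.67,-1],[-0.88,-0.67,-1],[-0.88,-0.67,-0.5],[-0.88,-0.67,0],[-0.88,-0.67,0],[-0.88,-0.67,0],[-0.88,-0.67,0],[-0.88,-0.67,0]],"rot":[[0,0,0],[0,0,0],[0,0,0],[0,0,0],[0,0,0],[0,0,0],[0,0,0],[0,0,0],[0,0,0],[0,0,0],[0,0,0],[0,0,0]],"grip":[-1,-1,-1,-1,-1,-1,-1,-1,-1,-1,-1,-1]}'
python3 -m crank '{"xyz":[[0,0,0],[0,0,0],[0,0,0],[0,0,0],[0,0,0],[0,0,0],[0,0,0],[0,0,0]],"rot":[[0,0,0.95],[0,0,0.9],[0,0,0.9],[0,0,0.9],[0,0,0.9],[0,0,0.9],[0,0,0],[0,0,0]],"grip":[-1,-1,-1,-1,-1,-1,-1,-1]}'
python3 - <<'E'
from h import *
im,_=snap('side','s1'); snap('top','t1'); snap('wrist','w2')
w=cv2.imread('pics/w2.png')
s=cv2.resize(im[90:270,220:420],(400,360),interpolation=cv2.INTER_CUBIC)
o=np.zeros((360,800,3),np.uint8); o[:,:400]=s; o[:300,400:]=cv2.resize(w,(400,300)); cv2.imwrite('pics/c2.png',o)
E
```

```text
time: 6.48
position: [0.5427, 0.0471, 0.171]
orientation: [[-0.344, 0.939, 0.002], [0.939, 0.344, 0.0], [-0.0, 0.002, -1.0]]
force: [0.5, -0.4, -1.9]
gripper_width: 0.063
grasp_force: 67.6
time: 7.15
position: [0.5432, 0.0483, 0.1705]
orientation: [[0.215, 0.977, 0.001], [0.977, -0.215, 0.0], [0.001, 0.001, -1.0]]
force: [0.3, -0.2, -3.6]
gripper_width: 0.0628
grasp_force: 67.6
```

View pics/c2.png

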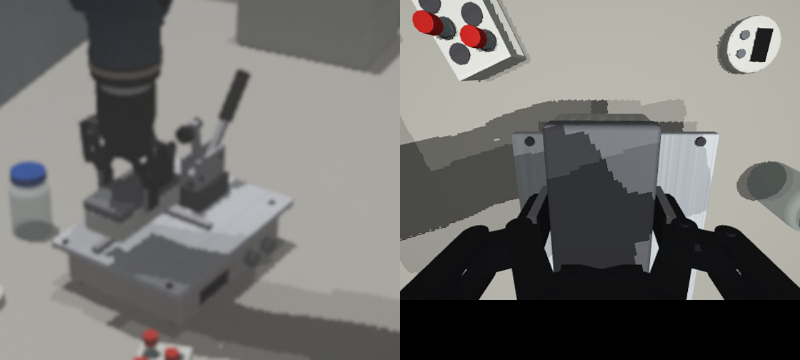

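The box is held level, its lid spanning about (545–660, 122–265) in the wrist half of the crop. Wrist depth will tell me where the box sits in the hand.

```bash
python3 - <<'E'
from h import *
q=np.load('pics/w2.npz');K,T,d=q['K'],q['T'],q['d']
v,u=np.mgrid[:420,:560]; X=np.stack([(u-K[0,2])/K[0,0]*d,-(v-K[1,2])/K[1,1]*d,-d],-1)@T[:3,:3].T+T[:3,3]
s=robot.observe();R=s['orientation'];c=s['position']
L=(X-c)@R
m=(d>0)&(u>210)&(u<355)&(v>172)&(v<330)&(X[...,2]>.15)&(X[...,2]<.24)
p=L[m&(u>240)&(u<320)&(v<300)&(v>185)]; A=np.c_[p[:,:2],np.ones(len(p))]; k=np.linalg.lstsq(A,p[:,2],rcond=None)[0]; print('lid plane z(tool)',k, np.median(p[:,2]))
e=L[m]; e=e[np.abs(e[:,2]-k[2])<.006]
print('max tool x',np.percentile(e[:,0],[95,99,99.8]))
for a in(.035,.05,.06):
  r=e[abs(e[:,0]-a)<.004]; print(a,r[:,1].min(),r[:,1].max())
for n in('top',):
  pass
# shaker pivots from platform edge seen + fence in shaker frame
E
```

```text
lid plane z(tool) [-0.00193788  0.00164602 -0.02445723] -0.024506772065037877
max tool x [0.05216527 0.05414784 0.0544814 ]
0.035 -0.027267597654907546 0.02926536208516219
0.05 -0.026424975505864992 0.028181635282859892Traceback (most recent call last):
  File "<stdin>", line 11, in <module>
    return umr_minimum(a, axis, None, out, keepdims, initial, where)
ValueError: zero-size array to reduction operation minimum which has no identity
```

```bash
python3 -m crank '{"xyz":[[-0.8,0.18,0],[-0.9,0.18,0],[0,0,0.6],[0,0,0.7],[0,0,0.7],[0,0,0.6],[0,0,0],[0,0,0]],"rot":[[0,0,0],[0,0,0],[0,0,0],[0,0,0],[0,0,0],[0,0,0],[0,0,0],[0,0,0]],"grip":[-1,-1,-1,-1,-1,-1,-1,-1]}'
python3 - <<'E'
from h import *
snap('side','s2'); snap('top','t2')
a=cv2.imread('pics/s2.png')[140:260,230:390]; b=cv2.imread('pics/t2.png')[150:270,270:430]
cv2.imwrite('pics/c3.png',np.clip(np.hstack([cv2.resize(x,(400,300),interpolation=cv2.INTER_CUBIC) for x in(a,b)])*1.3,0,255).astype(np.uint8))
E
```

```text
time: 7.97
position: [0.542, 0.0048, 0.1046]
orientation: [[0.217, 0.976, -0.001], [0.976, -0.217, 0.0], [-0.0, -0.001, -1.0]]
force: [0.1, -0.7, -2.4]
gripper_width: 0.0628
grasp_force: 67.5
```

View pics/c3.png

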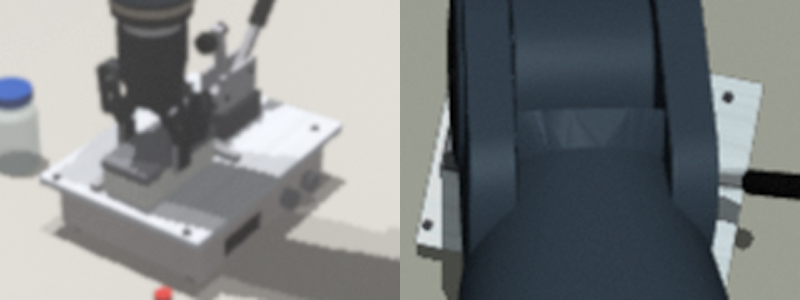

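Side view: the box is upright inside the fence, with its end just short of the end strip and the pad still clear. I'll lower it to light contact and slide it toward the long strip.

```bash
python3 -m crank '{"xyz":[[0,0,0.1],[0,0,0],[0,0,0]],"rot":[[0,0,0],[0,0,0],[0,0,0]],"grip":[-1,-1,-1]}'
python3 -m crank '{"xyz":[[0,0.12,0],[0,0.12,0],[0,0,0],[0,0,0]],"rot":[[0,0,0],[0,0,0],[0,0,0],[0,0,0]],"grip":[-1,-1,-1,-1]}'
```

```text
time: 8.32
position: [0.5427, 0.0048, 0.1025]
orientation: [[0.218, 0.976, 0.0], [0.976, -0.218, 0.0], [0.0, 0.0, -1.0]]
force: [-1.5, 0.4, -3.6]
gripper_width: 0.0629
grasp_force: 67.6
time: 8.65
position: [0.5486, 0.0034, 0.1021]
orientation: [[0.218, 0.976, -0.0], [0.976, -0.218, 0.0], [0.0, -0.0, -1.0]]
force: [-0.5, 0.7, -3.5]
gripper_width: 0.0625
grasp_force: 67.6
```

```bash
python3 -m crank '{"xyz":[[0,0.12,0],[0,0,0],[0,0,0]],"rot":[[0,0,0],[0,0,0],[0,0,0]],"grip":[-1,-1,-1]}'
python3 -m crank '{"xyz":[[-0.18,0,0],[-0.18,0,0],[0,0,0],[0,0,0]],"rot":[[0,0,0],[0,0,0],[0,0,0],[0,0,0]],"grip":[-1,-1,-1,-1]}'
```

```text
time: 8.9
position: [0.5499, 0.0029, 0.1016]
orientation: [[0.218, 0.976, -0.003], [0.976, -0.218, 0.001], [-0.0, -0.003, -1.0]]
force: [-8.0, 1.7, -1.3]
gripper_width: 0.0631
grasp_force: 68.3
time: 9.23
position: [0.548, -0.0059, 0.1016]
orientation: [[0.218, 0.976, -0.003], [0.976, -0.218, 0.001], [0.0, -0.003, -1.0]]
force: [-7.5, 1.0, -0.7]
gripper_width: 0.0628
grasp_force: 68.1
```

```bash
python3 -m crank '{"xyz":[[-0.12,0,0],[0,0,0],[0,0,0]],"rot":[[0,0,0],[0,0,0],[0,0,0]],"grip":[-1,-1,-1]}'
```

```text
time: 9.48
position: [0.5474, -0.0085, 0.1016]
orientation: [[0.218, 0.976, -0.003], [0.976, -0.218, 0.001], [0.0, -0.003, -1.0]]
force: [-5.7, 2.1, -1.8]
gripper_width: 0.0625
grasp_force: 68.0
```

```bash
python3 -m crank '{"xyz":[[-0.12,0,0],[0,0,0],[0,0,0]],"rot":[[0,0,0],[0,0,0],[0,0,0]],"grip":[-1,-1,-1]}'
```

```text
time: 9.73
position: [0.5472, -0.0096, 0.102]
orientation: [[0.216, 0.976, -0.002], [0.976, -0.216, 0.005], [0.004, -0.003, -1.0]]
force: [-5.5, 17.6, 0.9]
gripper_width: 0.0624
grasp_force: 68.3
```

Seated against both strips. Pressing down slightly, releasing and rising.

```bash
python3 -m crank '{"xyz":[[0,0,0.06],[0,0,0],[0,0,0],[0,0,0],[0,0,0],[0,0,0],[0,0,0]],"rot":[[0,0,0],[0,0,0],[0,0,0],[0,0,0],[0,0,0],[0,0,0],[0,0,0]],"grip":[-1,-1,1,1,1,1,1]}'
python3 -m crank '{"xyz":[[0.2,0,-0.6],[0.4,0,-1],[0.4,0,-1],[0.4,0,-1],[0,0,-1],[0,0,-1],[0,0,-1],[0,0,-1],[0,0,0]],"rot":[[0,0,0],[0,0,0],[0,0,0],[0,0,0],[0,0,0],[0,0,0],[0,0,0],[0,0,0],[0,0,0]],"grip":[1,1,1,1,1,1,1,1,1]}'
python3 - <<'E'
from h import *
snap('wrist','w3'); q=np.load('pics/w3.npz');K,T,d=q['K'],q['T'],q['d']
v,u=np.mgrid[:420,:560]; X=np.stack([(u-K[0,2])/K[0,0]*d,-(v-K[1,2])/K[1,1]*d,-d],-1)@T[:3,:3].T+T[:3,3]
m=(d>0)&(abs(X[...,2]-.125)<.008)&(np.hypot(X[...,0]-.545,X[...,1]+.02)<.09)
p=X[m];print(len(p),np.percentile(p[:,2],[5,50,95]),cv2.minAreaRect((p[:,:2]*1000).astype(np.float32)))
E
```

```text
time: 10.32
position: [0.5481, -0.012, 0.1007]
orientation: [[0.218, 0.976, 0.0], [0.976, -0.218, 0.0], [0.0, 0.0, -1.0]]
force: [0.4, 0.1, -0.3]
gripper_width: 0.0853
grasp_force: 0.0
time: 11.07
position: [0.5569, 0.0223, 0.2952]
orientation: [[0.218, 0.976, 0.006], [0.976, -0.218, 0.0], [0.002, 0.006, -1.0]]
force: [1.7, 1.0, 0.4]
gripper_width: 0.0851
grasp_force: 0.0
7061 [0.12230511 0.12374495 0.12492388] ((545.3896484375, -18.76984405517578), (129.68775939941406, 64.1160888671875), 77.42850494384766)
```

View pics/w3.png

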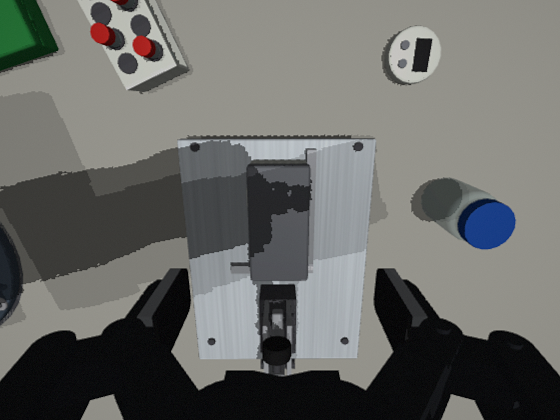

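The wrist view shows the box (lid at 248–310 × 163–280) square against both strips, centred at (-1, 65.5) mm in the shaker's frame, with the clamp open. Now the handle: shut the fingers and go above the grip.

```bash
python3 -m crank '{"xyz":[[-0.94,-0.1,0],[-0.94,0,0],[-0.94,0,0],[-0.94,0,0],[-0.94,0,0],[-0.94,0,0],[-0.94,0,0],[-0.94,0,0],[-0.94,0,0],[-0.94,0,0],[0,0,0],[0,0,0]],"rot":[[0,0,0],[0,0,0],[0,0,0],[0,0,0],[0,0,0],[0,0,0],[0,0,0],[0,0,0],[0,0,0],[0,0,0],[0,0,0],[0,0,0]],"grip":[-1,-1,-1,-1,-1,-1,-1,-1,-1,-1,-1,-1]}'
python3 - <<'E'
from h import *
s=robot.observe();y=np.radians(-12.5);R=np.array([[np.cos(y),-np.sin(y)],[np.sin(y),np.cos(y)]])
print((s['position'][:2]-[.5325,-.0828])@R,s['gripper_width'])
snap('side','s3');cv2.imwrite('pics/c4.png',cv2.resize(cv2.imread('pics/s3.png')[50:260,220:420],(600,600),interpolation=cv2.INTER_CUBIC))
E
```

```text
time: 12.12
position: [0.5014, -0.2074, 0.2896]
orientation: [[0.22, 0.975, -0.001], [0.975, -0.22, 0.001], [0.0, -0.001, -1.0]]
force: [0.6, 1.1, 0.2]
gripper_width: -0.0002
grasp_force: 0.0
[-0.0033817  -0.12836871] -0.00017756856977745316
```

View pics/c4.png

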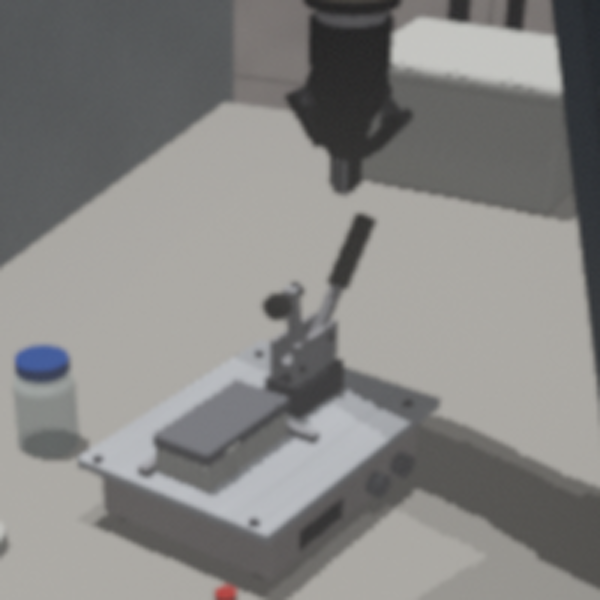

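The shut fingertips, at crop (345,190), hang above the upper part of the black grip, whose end is at (365,220). I'll follow the handle's arc down.

```bash
python3 -m crank '{"xyz":[[-0.06,0.08,0.89],[0,0,0.89],[-0.36,0,0.58],[-0.38,0,0.32],[-0.24,0,0.25],[-0.22,0,0.28],[-0.2,0,0.29],[0,0,0]],"rot":[[0,0,0],[0,0,0],[0,0,0],[0,0,0],[0,0,0],[0,0,0],[0,0,0],[0,0,0]],"grip":[-1,-1,-1,-1,-1,-1,-1,-1]}'
python3 - <<'E'
from h import *
s=robot.observe();y=np.radians(-12.5);R=np.array([[np.cos(y),-np.sin(y)],[np.sin(y),np.cos(y)]])
print((s['position'][:2]-[.5325,-.0828])@R)
E
```

```text
time: 12.83
position: [0.4955, -0.2432, 0.202]
orientation: [[0.219, 0.976, -0.001], [0.976, -0.219, 0.0], [0.0, -0.001, -1.0]]
force: [-0.0, 0.2, -0.4]
gripper_width: 0.0001
grasp_force: 0.0
[-0.00141959 -0.16458978]
```

```bash
python3 -m crank '{"xyz":[[-0.18,0,0.31],[-0.15,0,0.32],[-0.11,0,0.33],[0,0,0]],"rot":[[0,0,0],[0,0,0],[0,0,0],[0,0,0]],"grip":[-1,-1,-1,-1]}'
```

```text
time: 13.17
position: [0.4931, -0.2536, 0.1776]
orientation: [[0.218, 0.976, -0.001], [0.976, -0.218, 0.001], [0.0, -0.001, -1.0]]
force: [1.2, 0.0, 0.6]
gripper_width: -0.0
grasp_force: 0.5
```

```bash
python3 -m crank '{"xyz":[[-0.07,0,0.27],[-0.05,0,0.28],[0,0,0.08],[0,0,0],[0,0,0]],"rot":[[0,0,0],[0,0,0],[0,0,0],[0,0,0],[0,0,0]],"grip":[-1,-1,-1,-1,-1]}'
```

```text
time: 13.58
position: [0.493, -0.2563, 0.1638]
orientation: [[0.218, 0.976, 0.001], [0.976, -0.218, -0.0], [-0.0, 0.001, -1.0]]
force: [-3.7, 0.1, 12.5]
gripper_width: 0.0002
grasp_force: 6.0
```

A 12.5 N push at z = 0.164 suggests the handle is on its stop. I'll lift straight off and check.

```bash
python3 -m crank '{"xyz":[[0,0,-0.3],[0,0,-1],[0,0,-1],[-0.5,0,-1],[-0.5,0,-1],[0,0,-0.5],[0,0,0],[0,0,0],[0,0,0],[0,0,0],[0,0,0],[0,0,0]],"rot":[[0,0,0],[0,0,0],[0,0,0],[0,0,0],[0,0,0],[0,0,0],[0,0,0],[0,0,0],[0,0,0],[0,0,0],[0,0,0],[0,0,0]],"grip":[-1,-1,-1,-1,-1,-1,-1,-1,-1,-1,-1,-1]}'
python3 - <<'E'
from h import *
snap('side','s4');snap('wrist','w4')
a=cv2.resize(cv2.imread('pics/s4.png')[130:260,230:390],(480,390),interpolation=cv2.INTER_CUBIC)
o=np.zeros((390,800,3),np.uint8);o[:,:480]=a;o[:240,480:]=cv2.resize(cv2.imread('pics/w4.png'),(320,240));cv2.imwrite('pics/c5.png',o)
E
```

```text
time: 14.58
position: [0.4872, -0.2803, 0.2827]
orientation: [[0.218, 0.976, -0.001], [0.976, -0.218, 0.001], [0.0, -0.001, -1.0]]
force: [0.1, 0.4, -0.1]
gripper_width: -0.0002
grasp_force: 0.0
```

View pics/c5.png

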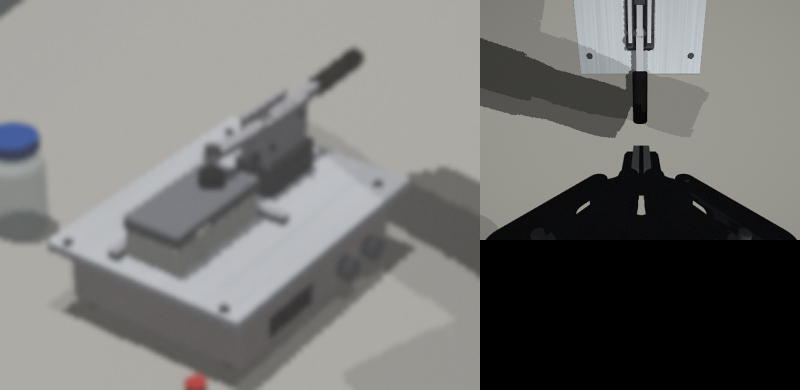

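The handle lies level at crop (335,72) and the pad presses on the lid at (210,178). The box is still in its corner. One depth check of the handle angle, then I hand in.

```bash
python3 - <<'E'
from h import *
for v in (140,165,190,205): print(P('w4',280,v))
p,q=P('w4',280,140),P('w4',280,200); a=np.degrees(np.arctan2(q[2]-p[2],np.hypot(*(q-p)[:2]))); print(a)
if abs(a)<4: print(robot.finish_job())
E
```

```text
[ 0.4976999  -0.22993495  0.16190746]
[ 0.49326227 -0.24963769  0.1624679 ]
[ 0.48868232 -0.26999715  0.16396685]
[ 0.48575055 -0.28299355  0.1635798 ]
1.8400087410559225
the job is handed in; nothing more can be done
None
```

The box is seated flat and square in the fence corner with the clamp locked over centre and its pad on the lid; the job is handed in, but no verdict came back.

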